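# Load a tray of blanks into the push-back rack

## Robot

A 6-joint arm with a two-finger parallel gripper is mounted at the origin on the work surface. World frame = base frame: x ahead of the robot, y to its left, z up, the work surface at z = 0. Lengths are in m, angles in rad, forces in N, time in s.
With the tool pointing down it reaches from about 0.25 to 0.775 m from the base axis. Payload 8.9 kg.
Tool frame: the origin (TCP) lies midway between the tips of the shut fingers; the grasp point (between the pads) lies 19 mm behind it; z points along the fingers, x is the direction in which the jaws open and shut, and the axes are right-handed (so a half turn about z gives the same grasp; the last joint's range is limited). The gripper opens to 85 mm and grips with 20 to 120 N. Pads are 22 mm wide; open, the fingers measure 114 mm over their backs; the gripper's body (76 mm by 85 mm) begins 54 mm behind the grasp point. The pads swing forward as they close: fully open they stand 13 mm farther back than shut.
Start: joints at [1.094, 0.291, -0.153, 1.127, 0, 1.431], TCP at [0.174, 0.495, 0.192] pointing down, gripper open.
Joint ranges: [-2.52, 2.52], [-0.91, 1.74], [-1.3, 1.37], [-1.96, 2.02], [-1.52, 1.47], [-3.14, 3.14]. Speed limits (rad/s): [2.22, 2.22, 2.79, 3.14, 3.14, 3.14].

## Interface

Orientations are given as a rotation vector (axis times angle).
In Python, from cell import r gives the robot as it stands.
- The arm moves only by the shell command python3 -m jog 'ROWS' [FORCE]. ROWS is text: rows parted by semicolons, each of 7 numbers parted by spaces: the shift along the tool's x, y, z in m, then the turn, a rotation vector about the tool's x, y, z in rad, then the opening, from 0 (shut) to 1 (fully open). A call has exactly 10 rows; each row is the pose to reach, as a shift and turn from the pose measured when the call began, along the tool's axes at that moment; what a row does not reach only later rows make up. A row lasts 1/12 s, in which the tool goes at most 41.7 mm and 7.16 degrees, less where a joint would pass 70% of its speed; a pose out of reach is approached as far as the arm can. A call with a gripper value outside its range is refused whole. The fingers move at their own pace and stop on an object; FORCE is the grip in N (left out, the last holds). Time passes only in rows, so rows that repeat a pose let the fingers close, or fill a call up. It gives the time, the measured TCP pose, the force and the opening at its end, in the units of the state.
- r.state(): the state, without advancing time (a new reading comes with each control period).
- r.get_image(name): name is "scene" or "side" or "wrist"; returns a dict with "pixels" (420x560x3 uint8, blue, green, red), "intrinsics" (3x3 intrinsics, pixels), "dist_coeffs" ([k1, k2, p1, p2, k3] as OpenCV has them; the pictures are not rectified), "camera_from_world" (4x4, takes a point from world to camera coordinates); the wrist camera has in their place "mount" (4x4, takes a point from camera to tool coordinates, whose origin is the TCP and whose axes are the tool frame's). Camera axes: x right, y up, looking along -z (the intrinsics and any distortion apply to the point x, -y, -z); pixel columns grow to the right and rows downward; lengths in m; the calibration is good to about 2 mm. A picture is of the moment at which its call begins: read the wrist's pose just before it. There is no depth.
- r.close_job(): hands the job in, once; it reports no verdict.
The state is a dict: "clock": time; "joint_positions": joint angles; "qvel": joint speeds; "joint_torque": joint torques, N m; "position": TCP position; "tcp_rot": TCP orientation; "force": force on the tool from outside, world axes, zero at the start; "ft_torque": the same for the moment, N m; "finger_gap": opening from 0.0 (shut) to 1.0 (fully open).
Only numpy, scipy, OpenCV 4.12 (cv2) and the standard library are available. Lean on these libraries where they do the work, as an engineer would, in place of code of your own. Each camera call takes 0.05 s, during which the arm holds its last target. There are 200 camera calls.

## Task

Load the loose plywood tray of turning blanks into the lower lane of the push-back rack: line it up with the ramp and push it up, pushing the tray that is already in the lane ahead of it, until its rear edge drops behind the lip and both trays lie flat on the rollers, held by the lip. Slide the tray rather than carrying it through the air, keep its three blanks in it, and leave the other things on the bench where they are.

Things in the scene. Friction and masses are not known exactly. Their poses are not given: they have to be found in the camera images.
- rack: Two-tier push-back rack of 30 mm aluminium profile, fixed to the bench, mouth towards the robot. Origin: on the bench top, straight below the rear face of the lip, on the lane's centre line; x points level into the rack (the loading direction), y left, z up. Posts at the mouth: 30 x 30 mm, centres at x = +5, y = +-101 mm. The empty upper tier (two wheel rails) plays no part
- header (a point): Middle of the front lower edge of the header beam that crosses the mouth above the lip: 10 mm before the rack's origin, 135 mm above the bench; beam 30 mm deep and, with the plate on it, 56 mm high. A passing tray clears it by about 28 mm. An upright gripper pushing at the lip would hit it: tilt the tool 40 to 45 degrees, fingers pointing forward and down
- ramp_foot (a point): Middle of the ramp's foot, where its sheet meets the bench, 107 mm before the rack's origin. From here the smooth steel sheet (164 mm wide) rises at 0.244 rad (14 degrees), 110 mm along the slope, to the lip. A tray left standing on the sheet stays there by friction
- lane: The rack's lower lane, sloping up at 0.244 rad. Origin: at the rear face of the lip, on the plane of the roller tops, 15 mm above the rack's origin; x up the slope, y left, z square to the slope. The ramp lies in the plane z = +12 mm, x = -110 to 0. Side plates 160 mm apart stand 28 mm above the rollers from x = -50 mm on; before that they flare to 196 mm apart at x = -102 mm
- lip (a point): Middle of the lip's top edge, the head of the ramp (lane x = 0, z = 12 mm): here the ramp ends in a 12 mm step down to nine free-turning rollers (18 mm thick). Trays on the rollers roll back down against the lip when let go. A plate closes the lane at lane x = 275 mm: two trays (260 mm) have 15 mm to spare, and pushing further jams them hard
- tray: The loose open plywood tray to load, 130 (x) x 150 (y) x 75 mm high, walls and floor 9 mm, with three blanks in it; about 0.45 to 0.75 kg in all. Origin: centre of its underside; x towards its front, which goes up the ramp first; z up. It starts on the bench in front of the ramp, askew and off line
- tray_heel (a point): Middle of the loose tray's rear bottom edge, 65 mm behind the tray's origin (x = -65 mm): the edge that must drop behind the lip
- tray_rim (a point): Middle of the top of the loose tray's rear wall (9 mm thick, 75 mm above its underside): can be pinched from above between its inside and outside faces
- tray_in: The like tray already in the lane, 130 x 150 x 75 mm, filled with finished spindles, 0.45 to 0.7 kg. Origin: centre of its underside, x up the slope. It starts on the rollers against the lip and must end on the rollers just ahead of the loaded tray
- blank0: Square hardwood blank 25 x 115 x 25 mm lying across the loose tray by its front wall; its top lies 34 mm above the tray's underside. Origin: centre of its underside
- blank1: Like blank0, lying behind it in the tray
- blank2: Like blank0, lying behind blank1 in the tray
- sanding_block: Cork sanding block 90 x 40 x 28 mm beside the rack's left flank, loose. Bystander
- wax_tin: Round brass tin, 72 mm across, 34 mm high, beside the rack's right flank, loose. Bystander
- chuck: Steel four-jaw lathe chuck, 100 mm across, 62 mm high, standing on the bench to the left. Bystander
- mallet: Round carver's mallet, 84 mm across, standing on its head, 227 mm high, to the left. Bystander
- gouge: Turning gouge, 460 mm long, lying on the bench to the right. Bystander
- bowl: Turned wooden bowl, 140 mm across, 60 mm high, to the right. Bystander
- finial: Turned wooden finial, 60 mm across its foot, 135 mm high, standing to the right. Bystander
Not all that is in view belongs to the job. What is shaped like the blank2 but green or white is not meant.

How it is judged:
By the outcome, as a careful person would: the job done as asked, in the order asked, and still so for the second after the job is handed in, with the robot touching nothing.
It also fails if it takes over 64 s, if anything falls off the work surface, if the arm or the gripper's body presses on something with over 40 N, if the wrist force passes 120 N, or if a joint passes its speed limit or range.

## Working session

There is one attempt and no reset: what is moved stays moved. The work goes in short steps, Python scripts to look and compute and a shell command to move; the robot and the scene stay as the last step left them, time stands still between calls to the robot, and variables do not carry over. Pictures are saved under pics/ and viewed, about 8 in all and at most 12, crops included, and the job is handed in when it is done.

```bash
ls; mkdir -p pics; cat > h.py <<'E'
import numpy as np, cv2
from scipy.spatial.transform import Rotation as R
from cell import r
def cam(name):
    s=r.state(); g=r.get_image(name)
    if name=="wrist":
        T=np.eye(4);T[:3,:3]=R.from_rotvec(s["tcp_rot"]).as_matrix();T[:3,3]=s["position"]
        g["wc"]=T@np.array(g["mount"])
    else: g["wc"]=np.linalg.inv(np.array(g["camera_from_world"]))
    g["K"]=np.array(g["intrinsics"],float);g["D"]=np.array(g["dist_coeffs"],float) if g.get("dist_coeffs") is not None else np.zeros(5)
    return g
def ray(g,px):
    p=cv2.undistortPoints(np.array(px,float).reshape(-1,1,2),g["K"],g["D"]).reshape(-1,2)
    d=np.c_[p[:,0],-p[:,1],-np.ones(len(p))]@g["wc"][:3,:3].T
    return g["wc"][:3,3],d
def onz(g,px,z):
    o,d=ray(g,px); return o+d*((z-o[2])/d[:,2:3])
def proj(g,P):
    c=np.linalg.inv(g["wc"]);q=np.atleast_2d(P)@c[:3,:3].T+c[:3,3]
    q=q*[1,-1,-1]
    return cv2.projectPoints(q,np.zeros(3),np.zeros(3),g["K"],g["D"])[0].reshape(-1,2)
E
python3 - <<'E'
from h import *
import pickle
a=cam("scene");b=cam("side")
pickle.dump((a,b),open("v0.pkl","wb"))
cv2.imwrite("pics/scene0.png",cv2.resize(a["pixels"],(800,600),interpolation=cv2.INTER_CUBIC))
cv2.imwrite("pics/side0.png",cv2.resize(b["pixels"],(800,600),interpolation=cv2.INTER_CUBIC))
print(r.state());print(a["wc"],b["wc"],a["K"],a["D"])
E
```

```text
pics
{'clock': 0.1, 'joint_positions': array([ 1.09369575e+00,  2.91233435e-01, -1.54041652e-01,  1.12670515e+00,
        1.42137615e-05,  1.43151167e+00]), 'qvel': array([ 0.00106386, -0.00163548,  0.00249259,  0.00042358,  0.00138644,
       -0.00151778]), 'joint_torque': array([ 1.29361590e-03, -5.37976027e+01,  3.31919611e+01,  9.29766888e-03,
       -2.48289352e-04,  1.55660393e-05]), 'position': array([0.17378038, 0.49494078, 0.19118827]), 'tcp_rot': array([ 2.56283180e+00,  1.81608310e+00, -1.66189436e-03]), 'force': array([-0.25236708, -1.22986139, -0.08566637]), 'ft_torque': array([0.04448432, 0.00297881, 0.02943546]), 'finger_gap': 1.0009450405239262}
[[ 0.85852572 -0.27374398  0.43358715  1.05645385]
 [ 0.5127633   0.45383925 -0.72876864 -1.06876588]
 [ 0.00271716  0.84799421  0.52999853  0.85297475]
 [ 0.          0.          0.          1.        ]] [[-0.9741659   0.15204239 -0.16698477  0.28470689]
 [-0.22511944 -0.59502684  0.77153373  0.85675408]
 [ 0.01794541  0.78919337  0.61388256  0.83912372]
 [ 0.          0.          0.          1.        ]] [[401.05561424   0.         280.24140012]
 [  0.         401.05561424 212.92283949]
 [  0.           0.           1.        ]] [-0.04383217  0.          0.          0.          0.        ]
```

View pics/scene0.png

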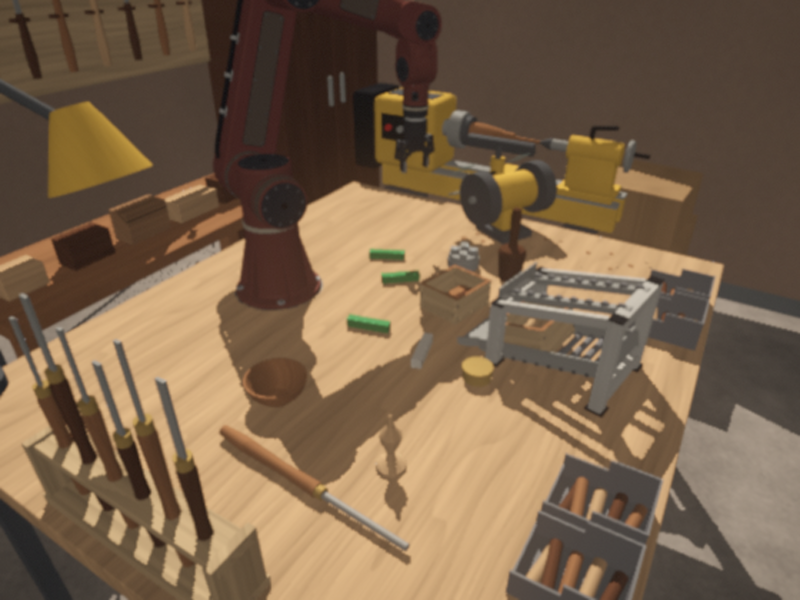

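View pics/side0.png

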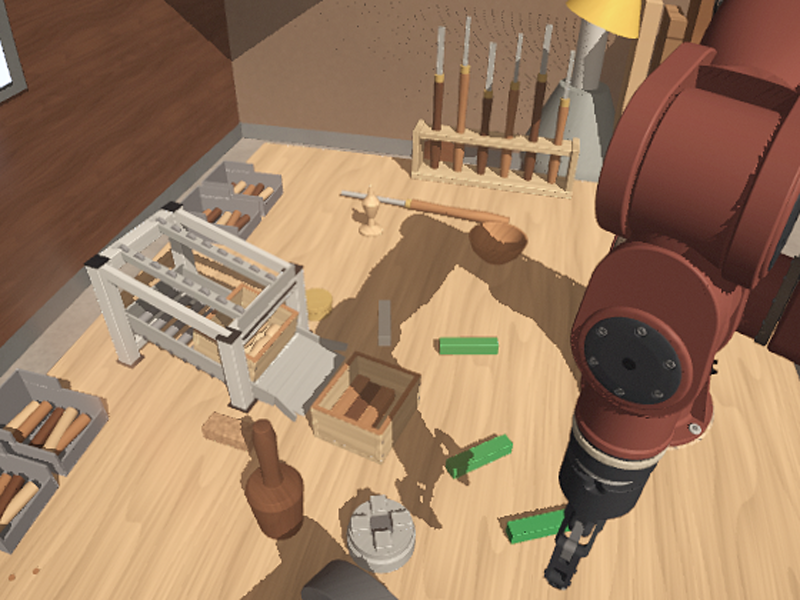

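Side view (800x600): the loose tray with three brown blanks is at about (365,405), and the ramp at (298,372) leads into the rack. The blank-like decoys are green at (468,346), (480,455) and (538,525), and grey/white at (384,322). The other tray-like thing is the one already in the lane at (270,330), plus the bins at the rack side. I choose the open tray in front of the ramp at (365,405), and check it in a close crop.

```bash
python3 - <<'E'
from h import *
import pickle
a,b=pickle.load(open("v0.pkl","rb"))
c=b["pixels"][200:320,145:305]
c=cv2.resize(c,(800,600),interpolation=cv2.INTER_CUBIC)
for i in range(0,160,20): cv2.putText(c,str(145+i),(i*5,10),0,.35,(0,0,255),1);cv2.line(c,(i*5,0),(i*5,600),(0,0,255) if 0 else (120,120,120),1)
for i in range(0,120,20): cv2.putText(c,str(200+i),(0,i*5+10),0,.35,(0,0,255),1);cv2.line(c,(0,i*5),(800,i*5),(120,120,120),1)
cv2.imwrite("pics/crop0.png",c)
E
```

```text
(no output)
```

View pics/crop0.png

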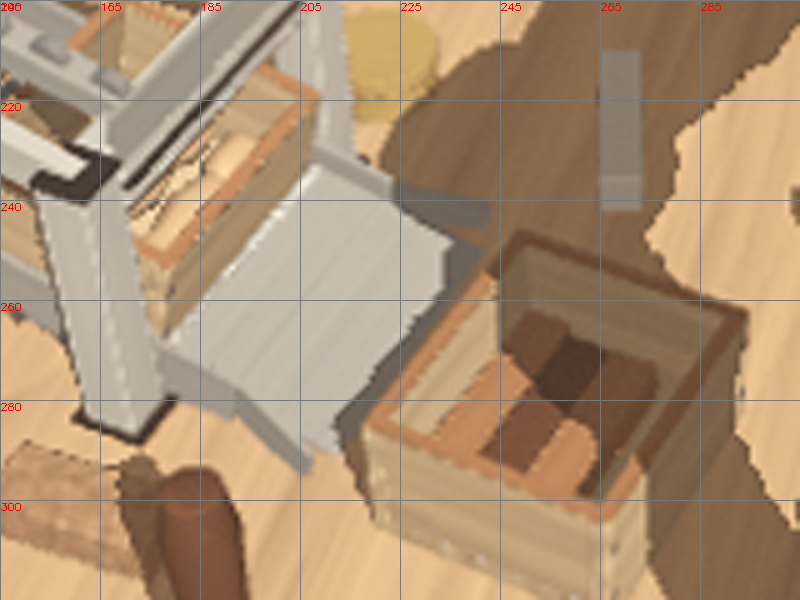

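The crop shows the wooden tray with three brown blanks, so it is the right one. The ramp head line runs from crop (165,340) to (320,165), and the tray rim corners are visible.

```bash
python3 - <<'E'
from h import *
import pickle
a,b=pickle.load(open("v0.pkl","rb"))
f=lambda L:[(145+(u+.0)/5-.4,200+v/5-.4) for u,v in L]
rim=onz(b,f([(517,232),(748,312),(603,520),(365,425)]),.075)
print("rim",rim.round(4),"c",rim.mean(0).round(4))
for i in range(4):
  d=rim[(i+1)%4]-rim[i];print(np.linalg.norm(d).round(4),np.degrees(np.arctan2(d[1],d[0])).round(2))
lip=onz(b,f([(165,340),(320,165)]),.0266);print("lip",lip.round(4),np.linalg.norm(lip[1]-lip[0]))
foot=onz(b,f([(335,452),(453,240)]),.0);print("foot",foot.round(4),np.linalg.norm(foot[1]-foot[0]))
post=onz(b,f([(75,418),(140,443),(178,398)]),0);print("post",post.round(4))
# scene view of same
g=proj(a,np.r_[rim,lip,foot]);print((g/.7).round(0)) if 0 else print((g*800/560).round(0).tolist())
E
```

```text
rim [[0.5356 0.0927 0.075 ]
 [0.4095 0.1196 0.075 ]
 [0.4459 0.2618 0.075 ]
 [0.5673 0.2349 0.075 ]] c [0.4896 0.1772 0.075 ]
0.129 167.96
0.1468 75.63
0.1243 -12.49
0.1457 -102.57
lip [[0.7046 0.1669 0.0266]
 [0.6744 0.0195 0.0266]] 0.1504544347261054
foot [[0.6037 0.1946 0.    ]
 [0.593  0.0327 0.    ]] 0.1622860053387684
post [[ 0.7412  0.2073 -0.    ]
 [ 0.7018  0.2142  0.    ]
 [ 0.6951  0.1809  0.    ]]
[[457.0, 300.0], [419.0, 283.0], [455.0, 265.0], [490.0, 280.0], [527.0, 321.0], [494.0, 346.0], [494.0, 314.0], [465.0, 342.0]]
```

```bash
python3 -m jog '-0.06 0.09 -0.1 0 0 0.2 1;-0.12 0.18 -0.15 0 0 0.4 1;-0.228 0.346 -0.15 0 0 1.0 1;-0.228 0.346 -0.15 0 0 1.0 1;-0.228 0.346 -0.15 0 0 1.0 1;-0.228 0.346 -0.15 0 0 1.45 1;-0.228 0.346 -0.15 0 0 1.45 1;-0.228 0.346 -0.15 0 0 1.45 1;-0.228 0.346 -0.15 0 0 1.45 1;-0.228 0.346 -0.15 0 0 1.45 1'
python3 -m jog '0 0 0 0 0 0 1;0 0 0 0 0 0 1;0 0 0 0 0 0 1;0 0 0 0 0 0 1;0 0 0 0 0 0 1;0 0 0 0 0 0 1;0 0 0 0 0 0 1;0 0 0 0 0 0 1;0 0 0 0 0 0 1;0 0 0 0 0 0 1' >/dev/null
python3 - <<'E'
from h import *
import pickle
g=cam("wrist");pickle.dump(g,open("w1.pkl","wb"));s=r.state()
print(s["position"],R.from_rotvec(s["tcp_rot"]).as_matrix().round(3),s["joint_positions"].round(3));print(np.array(g["mount"]).round(3),g["K"],g["D"],g["wc"].round(3))
c=cv2.resize(g["pixels"],(800,600),interpolation=cv2.INTER_CUBIC);cv2.imwrite("pics/w1.png",c)
E
```

```text
clock: 0.93
position: [0.4083, 0.1859, 0.3339]
tcp_rot: [3.14, -0.036, -0.001]
force: [1.6, 0.5, -0.2]
finger_gap: 1.001
[0.40820656 0.18596029 0.33395186] [[ 1.    -0.023 -0.001]
 [-0.023 -1.    -0.001]
 [-0.001  0.001 -1.   ]] [ 2.650e-01  1.040e-01 -1.900e-02  1.448e+00 -1.000e-03  1.859e+00]
[[ 1.     0.001 -0.     0.   ]
 [ 0.001 -0.959 -0.282 -0.072]
 [-0.001  0.282 -0.959 -0.183]
 [ 0.     0.     0.     1.   ]] [[296.77659473   0.         281.13275788]
 [  0.         296.77659473 207.32344837]
 [  0.           0.           1.        ]] [-0.00207897  0.          0.          0.          0.        ] [[ 1.     0.023  0.006  0.41 ]
 [-0.024  0.959  0.283  0.258]
 [ 0.    -0.283  0.959  0.517]
 [ 0.     0.     0.     1.   ]]
```

View pics/w1.png

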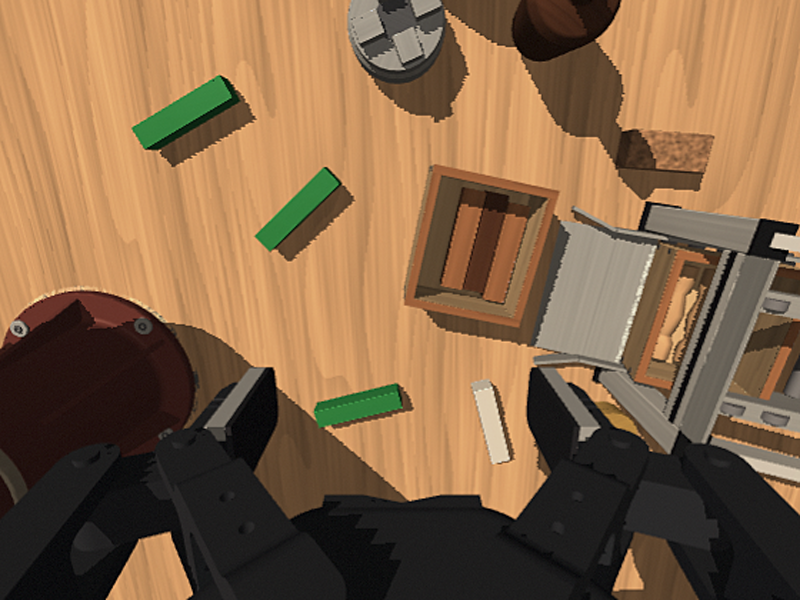

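The wrist view shows everything clearly. The tray rim corners are (433,165), (558,191), (521,327) and (405,303). The ramp foot runs (562,222)-(533,345) and the lip highlight (656,246)-(625,363). The white decoy is at (492,420).

```bash
cat >> h.py <<'E'
def sc(L): return [(u*.7-.15,v*.7-.15) for u,v in L]
E
python3 - <<'E'
from h import *
import pickle
g=pickle.load(open("w1.pkl","rb"))
gray=cv2.cvtColor(g["pixels"],cv2.COLOR_BGR2GRAY)
def seg(n,L,z):
  p=onz(g,sc(L),z);d=p[1]-p[0];print(n,p.round(4).tolist(),"mid",p.mean(0).round(4),"len",np.linalg.norm(d).round(4),"dir",np.degrees(np.arctan2(d[1],d[0])).round(2));return p
rim=onz(g,sc([(433,165),(558,191),(521,327),(405,303)]),.075);print(rim.round(4),rim.mean(0).round(4))
for i in range(4):
  d=rim[(i+1)%4]-rim[i];print(np.linalg.norm(d).round(4),np.degrees(np.arctan2(d[1],d[0])).round(2))
seg("foot",[(562,222),(533,345)],0)
seg("lip",[(656,246),(625,363)],.0266)
seg("traywalltopin",[(735,250),(668,440)],.19)
seg("postsidetop",[(655,203),(770,225)],.0)
E
```

```text
[[0.4414 0.2631 0.075 ]
 [0.5679 0.2349 0.075 ]
 [0.5385 0.0888 0.075 ]
 [0.4103 0.1198 0.075 ]] [0.4895 0.1767 0.075 ]
0.1296 -12.55
0.149 -101.36
0.1319 166.4
0.1466 77.78
foot [[0.6024, 0.1944, 0.0], [0.5776, 0.0345, 0.0]] mid [0.59   0.1145 0.    ] len 0.1619 dir -98.84
lip [[0.7045, 0.1673, 0.0266], [0.687, 0.0185, 0.0266]] mid [0.6958 0.0929 0.0266] len 0.1498 dir -96.72
traywalltopin [[0.6686, 0.1928, 0.19], [0.6427, 0.0217, 0.19]] mid [0.6556 0.1073 0.19  ] len 0.1731 dir -98.61
postsidetop [[0.7118, 0.2144, 0.0], [0.8553, 0.1849, 0.0]] mid [0.7836 0.1996 0.    ] len 0.1466 dir -11.61
```

```bash
python3 -m jog '0.022 -0.005 0.02 0 0 0.1 0.8;0.022 -0.005 0.05 0 0 0.19 0.8;0.022 -0.005 0.09 0 0 0.19 0.8;0.022 -0.005 0.13 0 0 0.19 0.8;0.022 -0.005 0.17 0 0 0.19 0.8;0.022 -0.005 0.21 0 0 0.19 0.8;0.022 -0.005 0.24 0 0 0.19 0.8;0.022 -0.005 0.265 0 0 0.19 0.8;0.022 -0.005 0.28 0 0 0.19 0.8;0.022 -0.005 0.28 0 0 0.19 0.8'
python3 -m jog '0 0 0 0 0 0 0.4;0 0 0 0 0 0 0.2;0 0 0 0 0 0 0;0 0 0 0 0 0 0;0 0 0 0 0 0 0;0 0 0 0 0 0 0;0 0 0 0 0 0 0;0 0 0 0 0 0 0;0 0 0 0 0 0 0;0 0 0 0 0 0 0' 25
```

```text
clock: 2.65
position: [0.4277, 0.1894, 0.0511]
tcp_rot: [3.121, -0.334, -0.009]
force: [-0.7, -0.8, -1.0]
finger_gap: 0.797
clock: 3.48
position: [0.4277, 0.1894, 0.0511]
tcp_rot: [3.121, -0.334, -0.009]
force: [0.7, 0.4, -0.0]
finger_gap: -0.001
```

```bash
python3 - <<'E'
from h import *
g=cam("wrist");b=cam("side")
c=np.hstack([cv2.resize(g["pixels"],(400,300)),cv2.resize(b["pixels"][180:330,140:340],(400,300),interpolation=cv2.INTER_CUBIC)])
cv2.imwrite("pics/w2.png",c)
E
```

```text
(no output)
```

View pics/w2.png

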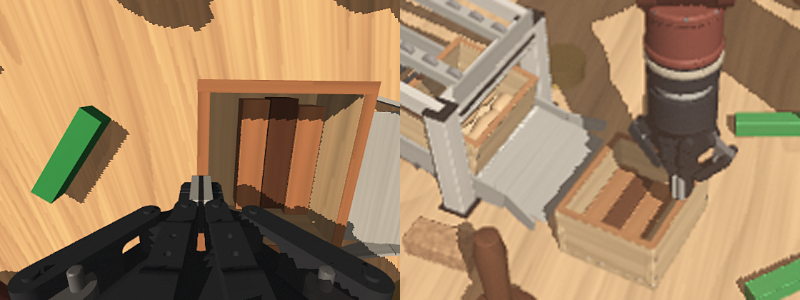

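```bash
python3 - <<'E'
from h import *
g=cam("wrist");s=r.state();print(s["finger_gap"],s["force"],s["position"])
c=cv2.resize(g["pixels"][215:325,215:365],(800,587),interpolation=cv2.INTER_CUBIC)
cv2.imwrite("pics/w3.png",c)
E
```

```text
0.0017842309837069967 [-0.43856625  0.158639    0.20716284] [0.42770636 0.18942894 0.05107055]
```

View pics/w3.png

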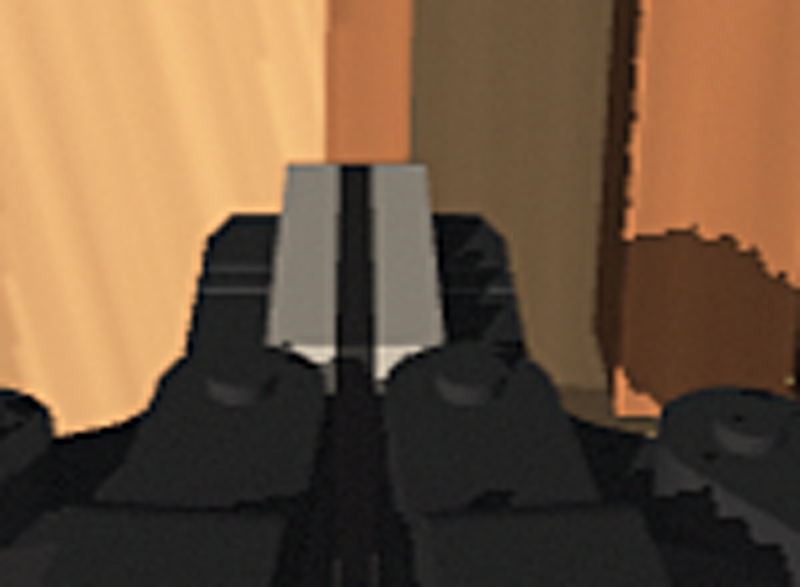

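```bash
python3 - <<'E'
from h import *
g=cam("wrist");s=r.state();p=s["position"];M=R.from_rotvec(s["tcp_rot"]).as_matrix();z=M[:,2];y=M[:,1]
f=lambda P:((proj(g,P)-215)*5.333).round(0).tolist()
for k in(0,-.01,-.019,-.03,-.04):print(k,f([p+k*z-.011*y,p+k*z+.011*y]))
print(f([[.4302-.0044,.1905+.0009,.075],[.4302+.0044,.1905-.0009,.075]]),s["joint_positions"].round(3))
hsv=cv2.cvtColor(g["pixels"],cv2.COLOR_BGR2HSV)
# rim row at crop row100: px row 234
print(hsv[234,262:300].tolist())
E
```

```text
0 [[350.0, 13.0], [351.0, 179.0]]
-0.01 [[350.0, 40.0], [351.0, 214.0]]
-0.019 [[350.0, 67.0], [351.0, 248.0]]
-0.03 [[350.0, 104.0], [351.0, 295.0]]
-0.04 [[350.0, 142.0], [351.0, 343.0]]
[[329.0, 165.0], [411.0, 165.0]] [ 2.610e-01  3.250e-01 -5.140e-01  7.380e-01 -1.000e-03  2.045e+00]
[[16, 125, 234], [16, 125, 234], [16, 123, 236], [17, 121, 240], [17, 121, 243], [17, 121, 243], [16, 121, 243], [17, 123, 240], [16, 122, 240], [16, 123, 239], [16, 125, 237], [16, 123, 238], [17, 120, 244], [15, 128, 237], [11, 155, 184], [11, 160, 175], [12, 159, 183], [11, 156, 185], [12, 157, 184], [12, 159, 181], [12, 160, 182], [12, 157, 182], [11, 154, 184], [12, 158, 184], [12, 157, 187], [11, 158, 189], [11, 160, 190], [11, 156, 190], [12, 159, 189], [12, 151, 164], [17, 101, 98], [16, 111, 106], [16, 115, 109], [16, 113, 106], [16, 114, 107], [16, 114, 107], [16, 116, 108], [16, 117, 109]]
```

```bash
python3 - <<'E'
from h import *
b=cam("side");s=r.state();p=s["position"];z=R.from_rotvec(s["tcp_rot"]).as_matrix()[:,2]
q=proj(b,[p+k*z for k in(0,-.02,-.04,-.06)]);print(q.round(1).tolist())
c=b["pixels"][225:315,225:345];k=800/120
c=cv2.resize(c,(800,600),interpolation=cv2.INTER_CUBIC)
for u,v in q: cv2.drawMarker(c,(int((u-225+.5)*k),int((v-225+.5)*k)),(0,0,255),0,15,1)
cv2.imwrite("pics/s3.png",c)
E
```

```text
[[280.4, 288.2], [280.4, 282.6], [280.5, 276.8], [280.6, 270.9]]
```

View pics/s3.png

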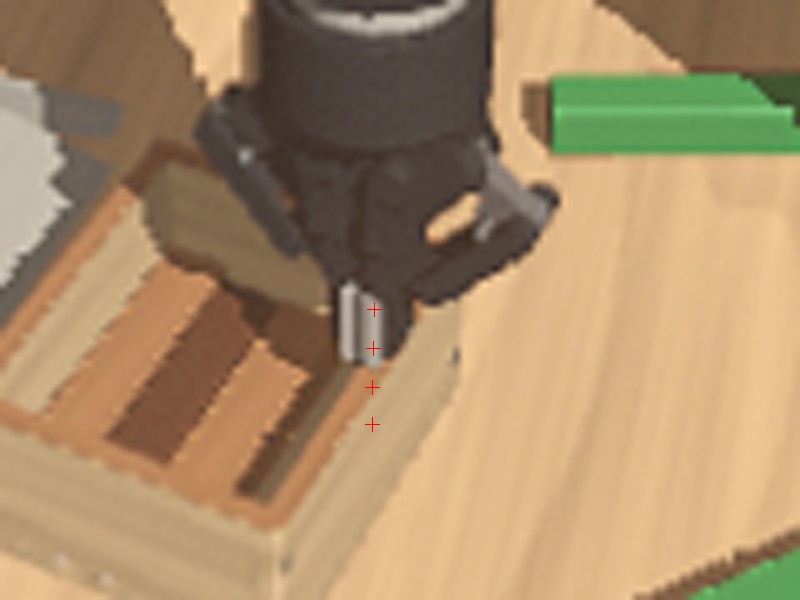

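The side crop shows the fingers closed just above the rim. The red TCP marks lie below the real tips, so the real tips are about 35 mm behind the reported TCP along the tool. I'll allow for that offset: open, go 36 mm lower and pinch again.

```bash
python3 -m jog '0.002 0 0 0 0 0 0.6;0.002 0 0 0 0 0 0.6;0.002 0 0 0 0 0 0.6;0.002 0 0 0 0 0 0.6;0.002 0 0.01 0 0 0 0.6;0.002 0 0.02 0 0 0 0.6;0.002 0 0.03 0 0 0 0.6;0.002 0 0.036 0 0 0 0.6;0.002 0 0.036 0 0 0 0.6;0.002 0 0.036 0 0 0 0.6' 30
python3 -m jog '0 0 0 0 0 0 0.4;0 0 0 0 0 0 0.2;0 0 0 0 0 0 0;0 0 0 0 0 0 0;0 0 0 0 0 0 0;0 0 0 0 0 0 0;0 0 0 0 0 0 0;0 0 0 0 0 0 0;0 0 0 0 0 0 0;0 0 0 0 0 0 0' 30
```

```text
clock: 4.57
position: [0.4292, 0.1889, 0.015]
tcp_rot: [3.121, -0.334, -0.009]
force: [-0.5, -0.6, -0.4]
finger_gap: 0.601
clock: 5.4
position: [0.4294, 0.1889, 0.0155]
tcp_rot: [3.121, -0.334, -0.009]
force: [-1.6, 0.6, 5.9]
finger_gap: 0.099
```

```bash
python3 -m jog '0.002 0.003 0 0 0 -0.005 0;0.005 0.009 0 0 0 -0.01 0;0.009 0.016 0 0 0 -0.017 0;0.013 0.023 0 0 0 -0.025 0;0.017 0.03 0 0 0 -0.033 0;0.021 0.037 0 0 0 -0.041 0;0.025 0.043 0 0 0 -0.047 0;0.0266 0.0467 0 0 0 -0.049 0;0.0266 0.0467 0 0 0 -0.049 0;0.0266 0.0467 0 0 0 -0.049 0'
python3 - <<'E'
from h import *
import pickle
g=cam("wrist");b=cam("side");pickle.dump((g,b),open("w4.pkl","wb"))
c=np.hstack([cv2.resize(g["pixels"],(800,600))])
cv2.imwrite("pics/w4.png",c)
E
```

```text
clock: 6.23
position: [0.446, 0.1369, 0.0155]
tcp_rot: [3.127, -0.259, -0.008]
force: [0.3, -1.3, -0.8]
finger_gap: 0.097
```

View pics/w4.png

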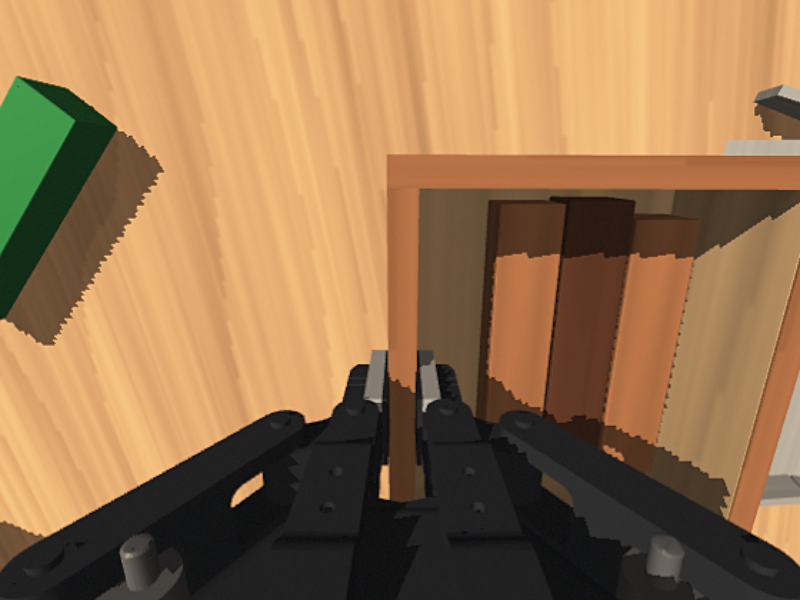

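The tray is pinched square by its rear wall and moved as commanded; the ramp's left corner is at (727,141). I'll release, lift and check the alignment from above.

```bash
python3 -m jog '0 0 0 0 0 0 0.5;0 0 0 0 0 0 0.5;0 0 0 0 0 0 0.5;0 0 0 0 0 0 0.5;0 0 -0.03 0 0 0 0.5;0 0 -0.07 0 0 0 0.5;0 0 -0.11 0 0 0 0.5;0 0 -0.15 0 0 0 0.5;0 0 -0.19 0 0 0 0.5;0 0 -0.23 0 0 0 0.5'
python3 -m jog '0 0 -0.03 0 0 0 1;0 0 -0.06 0 0 0 1;0 0 -0.06 0 0 0 1;0 0 -0.06 0 0 0 1;0 0 -0.06 0 0 0 1;0 0 -0.06 0 0 0 1;0 0 -0.06 0 0 0 1;0 0 -0.06 0 0 0 1;0 0 -0.06 0 0 0 1;0 0 -0.06 0 0 0 1'
python3 - <<'E'
from h import *
import pickle
g=cam("wrist");b=cam("side");pickle.dump((g,b),open("w5.pkl","wb"))
c=cv2.resize(g["pixels"][60:300,240:560],(800,600),interpolation=cv2.INTER_CUBIC)
cv2.imwrite("pics/w5.png",c)
E
```

```text
clock: 7.17
position: [0.4465, 0.1381, 0.2477]
tcp_rot: [3.127, -0.258, -0.007]
force: [1.9, 0.6, -0.3]
finger_gap: 0.498
clock: 8.0
position: [0.4466, 0.1382, 0.3074]
tcp_rot: [3.127, -0.258, -0.008]
force: [-0.4, 0.5, 0.2]
finger_gap: 1.009
```

View pics/w5.png

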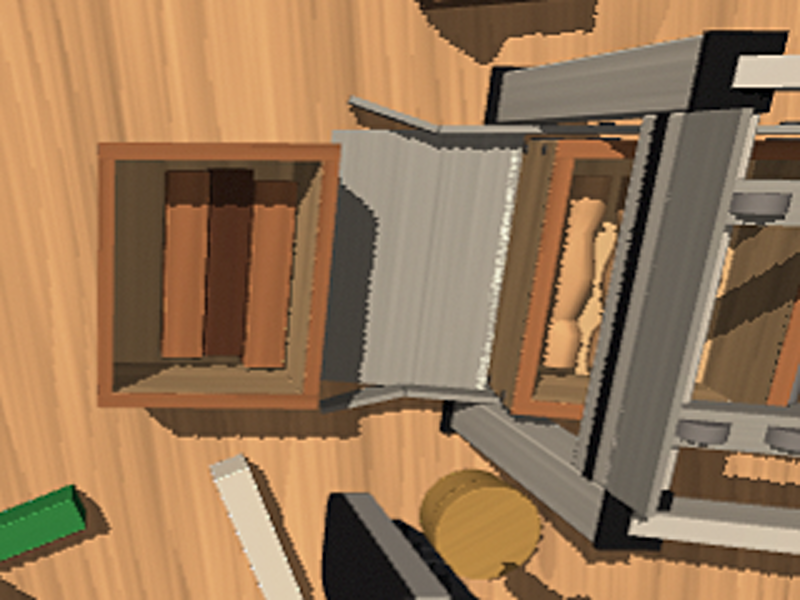

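The tray now stands square before the ramp with all three blanks in it. Crop pixels: rim corners (98,144), (341,144), (320,409), (98,409); lip (521,150)-(487,392).

```bash
python3 - <<'E'
from h import *
import pickle
g,b=pickle.load(open("w5.pkl","rb"))
f=lambda L:[(240+u/2.5-.3,60+v/2.5-.3) for u,v in L]
def seg(n,L,z):
  p=onz(g,f(L),z);d=p[1]-p[0];print(n,p.round(4).tolist(),"mid",p.mean(0).round(4),"len",np.linalg.norm(d).round(4),"dir",np.degrees(np.arctan2(d[1],d[0])).round(2));return p
rim=seg("rear",[(98,144),(98,409)],.075),seg("front",[(341,144),(320,409)],.075)
seg("L",[(98,144),(341,144)],.075);seg("R",[(98,409),(320,409)],.075)
seg("lip",[(521,150),(487,392)],.0266)
seg("flarejoint",[(437,131),(403,387)],.042)
seg("flareends",[(350,97),(350,406)],.029)
seg("intray rear rim",[(557,140),(516,416)],.09)
seg("header top front",[(650,118),(583,468)],.19)
E
```

```text
rear [[0.4552, 0.2121, 0.075], [0.43, 0.0637, 0.075]] mid [0.4426 0.1379 0.075 ] len 0.1505 dir -99.65
front [[0.5834, 0.1906, 0.075], [0.5598, 0.0421, 0.075]] mid [0.5716 0.1164 0.075 ] len 0.1504 dir -99.03
L [[0.4552, 0.2121, 0.075], [0.5834, 0.1906, 0.075]] mid [0.5193 0.2014 0.075 ] len 0.13 dir -9.51
R [[0.43, 0.0637, 0.075], [0.5598, 0.0421, 0.075]] mid [0.4949 0.0529 0.075 ] len 0.1316 dir -9.44
lip [[0.7038, 0.1672, 0.0266], [0.6807, 0.0165, 0.0266]] mid [0.6922 0.0918 0.0266] len 0.1525 dir -98.72
flarejoint [[0.6482, 0.1872, 0.042], [0.6209, 0.035, 0.042]] mid [0.6345 0.1111 0.042 ] len 0.1546 dir -100.16
flareends [[0.6043, 0.214, 0.029], [0.5906, 0.0224, 0.029]] mid [0.5974 0.1182 0.029 ] len 0.1921 dir -94.11
intray rear rim [[0.6887, 0.175, 0.09], [0.6665, 0.0255, 0.09]] mid [0.6776 0.1002 0.09  ] len 0.1511 dir -98.44
header top front [[0.6665, 0.1859, 0.19], [0.6435, 0.0421, 0.19]] mid [0.655 0.114 0.19 ] len 0.1456 dir -99.05
```

Tray and rack axes agree to about 0.2° and 1 mm. Next I turn the tool into the pushing pose: jaws across, tilted 45° forward.

```bash
python3 -m jog '-0.017 0 0.02 -0.614 0.614 -1.482 0.7;-0.017 0 0.04 -0.614 0.614 -1.482 0.7;-0.017 0 0.05 -0.614 0.614 -1.482 0.7;-0.017 0 0.05 -0.614 0.614 -1.482 0.7;-0.017 0 0.05 -0.614 0.614 -1.482 0.7;-0.017 0 0.05 -0.614 0.614 -1.482 0.7;-0.017 0 0.05 -0.614 0.614 -1.482 0.7;-0.017 0 0.05 -0.614 0.614 -1.482 0.7;-0.017 0 0.05 -0.614 0.614 -1.482 0.7;-0.017 0 0.05 -0.614 0.614 -1.482 0.7'
cat >> h.py <<'E'
psi=np.radians(-9.35);U=np.array([np.cos(psi),np.sin(psi),0]);N=np.array([-np.sin(psi),np.cos(psi),0]);Z=np.array([0,0,1.])
FOOT=np.array([.590,.1145,0]);A=np.radians(14);S=np.cos(A)*U+np.sin(A)*Z
OFF=.045
def want(tip,tilt=45):
    t=np.radians(tilt);z=np.sin(t)*U-np.cos(t)*Z
    T=np.c_[N,np.cross(z,N),z]
    s=r.state();C=R.from_rotvec(s["tcp_rot"]).as_matrix()
    tcp=tip+OFF*z
    print("tcp",s["position"].round(4),"goal",tcp.round(4),"shift",(C.T@(tcp-s["position"])).round(4),"turn",R.from_matrix(C.T@T).as_rotvec().round(3),"j",s["joint_positions"].round(2))
E
python3 -c "
from h import *
want(FOOT-.177*U+.035*Z)"
```

```text
clock: 8.93
position: [0.4296, 0.1412, 0.2578]
tcp_rot: [2.337, 1.211, 0.521]
force: [-0.8, 0.5, 0.3]
finger_gap: 0.701
tcp [0.4296 0.1412 0.2578] goal [0.4467 0.1381 0.0032] shift [-0.0242 -0.1275  0.2198] turn [-0.168  0.17  -0.396] j [ 0.52 -0.19 -0.68  0.68 -0.46  1.04]
```

```bash
python3 -m jog '-0.002 -0.005 0.01 -0.042 0.042 -0.1 0.7;-0.004 -0.018 0.03 -0.084 0.085 -0.2 0.7;-0.008 -0.036 0.06 -0.126 0.127 -0.3 0.7;-0.012 -0.056 0.095 -0.168 0.17 -0.396 0.7;-0.016 -0.076 0.13 -0.168 0.17 -0.396 0.7;-0.02 -0.096 0.165 -0.168 0.17 -0.396 0.7;-0.022 -0.112 0.195 -0.168 0.17 -0.396 0.7;-0.024 -0.122 0.21 -0.168 0.17 -0.396 0.7;-0.0242 -0.1275 0.2198 -0.168 0.17 -0.396 0.7;-0.0242 -0.1275 0.2198 -0.168 0.17 -0.396 0.7'
python3 - <<'E'
from h import *
want(FOOT-.177*U+.035*Z)
b=cam("side")
cv2.imwrite("pics/s6.png",cv2.resize(b["pixels"][170:335,140:360],(800,600),interpolation=cv2.INTER_CUBIC))
E
```

```text
clock: 9.77
position: [0.4596, 0.1548, 0.0064]
tcp_rot: [1.892, 1.591, 0.626]
force: [0.4, -0.3, -0.0]
finger_gap: 0.704
tcp [0.4596 0.1548 0.0064] goal [0.4467 0.1381 0.0032] shift [-0.0187 -0.0094 -0.0041] turn [-0.018  0.021 -0.   ] j [ 0.51  0.46 -1.3  -0.82 -0.47  0.53]
```

View pics/s6.png

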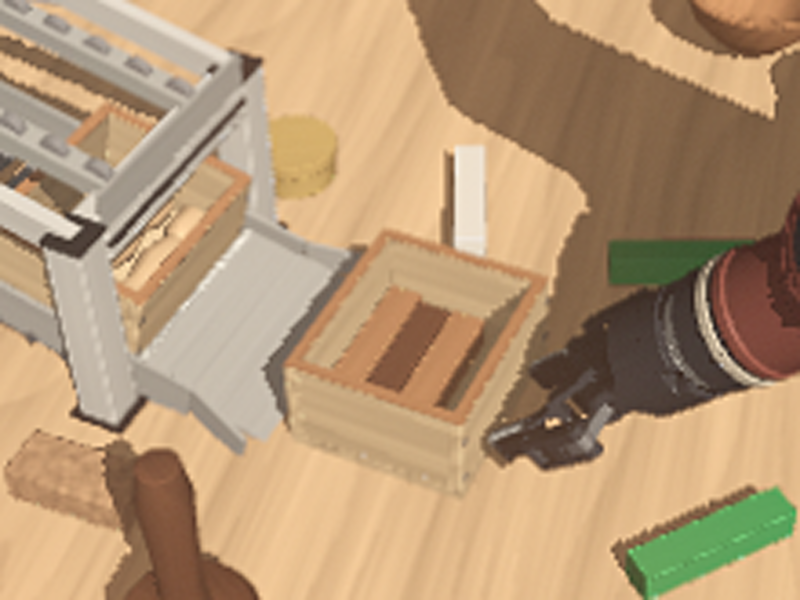

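Joint 3 is at its limit, because the arm is too folded for 45° this close in. The fingers stand just behind the rear wall at (490,440). I'll use 30° tilt here and tilt further as the push moves out.

```bash
python3 -c "
from h import *
want(FOOT-.172*U+.035*Z,30)"
```

```text
tcp [0.4588 0.1544 0.0045] goal [ 0.4425  0.1388 -0.004 ] shift [-0.0181 -0.0156 -0.0029] turn [ 0.241  0.022 -0.002] j [ 0.51  0.47 -1.3  -0.82 -0.47  0.53]
```

```bash
python3 -m jog '-0.006 -0.008 -0.006 0.06 0 0 0.7;-0.012 -0.014 -0.006 0.12 0.022 0 0.7;-0.018 -0.0156 -0.003 0.18 0.022 -0.002 0.7;-0.018 -0.0156 -0.003 0.241 0.022 -0.002 0.7;-0.018 -0.0156 -0.003 0.241 0.022 -0.002 0.7;-0.018 -0.0156 -0.003 0.241 0.022 -0.002 0.7;-0.018 -0.0156 -0.003 0.241 0.022 -0.002 0.7;-0.018 -0.0156 -0.003 0.241 0.022 -0.002 0.7;-0.018 -0.0156 -0.003 0.241 0.022 -0.002 0.7;-0.018 -0.0156 -0.003 0.241 0.022 -0.002 0.7'
python3 - <<'E'
from h import *
want(FOOT-.172*U+.035*Z,30)
want(FOOT-.122*U+.035*Z,30)
want(FOOT-.072*U+.035*Z,40)
E
```

```text
clock: 10.65
position: [0.4415, 0.139, -0.0044]
tcp_rot: [2.061, 1.751, 0.467]
force: [0.1, 0.0, 0.5]
finger_gap: 0.7
tcp [ 0.4415  0.139  -0.0044] goal [ 0.4425  0.1388 -0.004 ] shift [-0.0001  0.0011  0.0001] turn [-0.001  0.001  0.001] j [ 0.34  0.27 -1.16 -0.32 -0.24  0.44]
tcp [ 0.4415  0.139  -0.0044] goal [ 0.4918  0.1307 -0.004 ] shift [-0.0001  0.0444  0.0251] turn [-0.001  0.001  0.001] j [ 0.34  0.27 -1.16 -0.32 -0.24  0.44]
tcp [ 0.4415  0.139  -0.0044] goal [5.475e-01 1.215e-01 5.000e-04] shift [-0.0002  0.0956  0.0493] turn [-0.176  0.     0.001] j [ 0.34  0.27 -1.16 -0.32 -0.24  0.44]
```

```bash
python3 -m jog '0 0.0044 0.0025 0 0 0 0.7;0 0.0089 0.005 0 0 0 0.7;0 0.0133 0.0075 0 0 0 0.7;0 0.0178 0.01 0 0 0 0.7;0 0.0222 0.0125 0 0 0 0.7;0 0.0266 0.015 0 0 0 0.7;0 0.0311 0.0175 0 0 0 0.7;0 0.0355 0.02 0 0 0 0.7;0 0.04 0.0225 0 0 0 0.7;0 0.0444 0.025 0 0 0 0.7'
python3 - <<'E'
from h import *
want(FOOT-.072*U+.035*Z,42)
want(FOOT-.022*U+.035*Z,45)
g=cam("wrist");cv2.imwrite("pics/w7.png",g["pixels"])
b=cam("side");cv2.imwrite("pics/s7.png",b["pixels"])
E
```

```text
clock: 11.48
position: [0.4902, 0.1305, -0.005]
tcp_rot: [2.062, 1.754, 0.464]
force: [-9.5, 1.5, 5.7]
finger_gap: 0.705
tcp [ 0.4902  0.1305 -0.005 ] goal [0.5487 0.1213 0.0016] shift [0.0003 0.0547 0.0237] turn [-0.214  0.001  0.002] j [ 0.26  0.31 -1.07 -0.29 -0.21  0.37]
tcp [ 0.4902  0.1305 -0.005 ] goal [0.5997 0.1129 0.0032] shift [0.0002 0.1004 0.048 ] turn [-0.266  0.001  0.002] j [ 0.26  0.31 -1.07 -0.29 -0.21  0.37]
```

```bash
python3 -m jog '0 0.0055 0.0024 -0.021 0 0 0.7;0 0.011 0.0047 -0.043 0 0 0.7;0 0.0164 0.0071 -0.064 0 0 0.7;0 0.0219 0.0095 -0.086 0 0 0.7;0 0.0273 0.0118 -0.107 0 0 0.7;0 0.0328 0.0142 -0.128 0 0 0.7;0 0.0383 0.0166 -0.15 0 0 0.7;0 0.0437 0.019 -0.171 0 0 0.7;0 0.0492 0.0213 -0.193 0 0 0.7;0 0.0547 0.0237 -0.214 0 0 0.7'
python3 - <<'E'
from h import *
want(FOOT-.022*U+.035*Z,45)
want(FOOT+.02*U+.035*Z,45)
g=cam("wrist")
b=cam("side")
c=np.hstack([cv2.resize(g["pixels"],(400,300)),cv2.resize(b["pixels"][200:320,150:310],(400,300),interpolation=cv2.INTER_CUBIC)])
cv2.imwrite("pics/c8.png",c)
E
```

```text
clock: 12.42
position: [0.5492, 0.1206, 0.0012]
tcp_rot: [1.912, 1.626, 0.622]
force: [-4.0, 0.6, -1.1]
finger_gap: 0.702
tcp [0.5492 0.1206 0.0012] goal [0.5997 0.1129 0.0032] shift [0.0006 0.0393 0.0328] turn [-0.052  0.001  0.002] j [ 0.27  0.47 -1.17 -0.75 -0.28  0.33]
tcp [0.5492 0.1206 0.0012] goal [0.6411 0.1061 0.0032] shift [0.0005 0.0705 0.0609] turn [-0.052  0.001  0.002] j [ 0.27  0.47 -1.17 -0.75 -0.28  0.33]
```

View pics/c8.png

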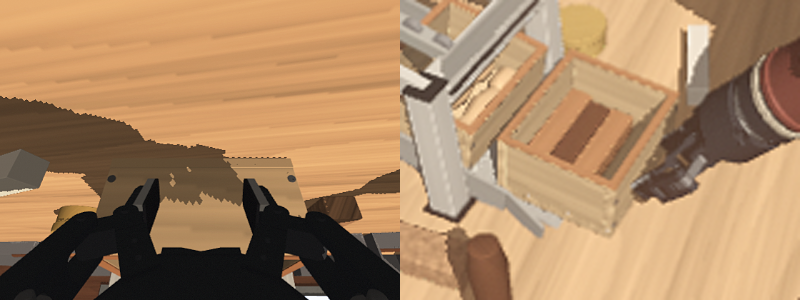

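The composite shows the tray straight on the ramp with the blanks in, fingers centred on its rear wall. The heel edge in the wrist half is at about (230-292,157), so I use it to calibrate where the heel is relative to the tool.

```bash
python3 - <<'E'
from h import *
g=cam("wrist");s=r.state()
p=onz(g,[(326,220),(405,220)],0);rel=p-FOOT
print("heel along/lat",(rel@U).round(4),(rel@N).round(4))
q=s["position"]-FOOT;print("tcp along/lat/z",q@U,q@N,q[2])
print(g["pixels"][210:230,380].tolist())
E
```

```text
heel along/lat [-0.0561 -0.0563] [0.0268 0.0754]
tcp along/lat/z -0.04115310535555968 -0.0006097622470003654 0.0011176993074116306
[[105, 158, 218], [106, 161, 220], [110, 165, 222], [106, 161, 219], [103, 156, 214], [102, 155, 210], [103, 157, 213], [106, 160, 217], [110, 165, 223], [115, 172, 232], [90, 134, 173], [85, 123, 158], [86, 125, 161], [88, 127, 163], [86, 126, 161], [87, 127, 163], [87, 126, 162], [85, 125, 162], [87, 126, 162], [87, 126, 162]]
```

```bash
cat >> h.py <<'E'
def wtcp(a,zz,tilt=45):
    t=np.radians(tilt);z=np.sin(t)*U-np.cos(t)*Z
    T=np.c_[N,np.cross(z,N),z];s=r.state();C=R.from_rotvec(s["tcp_rot"]).as_matrix()
    tcp=FOOT+a*U+zz*Z;q=s["position"]-FOOT
    print("along/lat/z",(q@U).round(4),(q@N).round(4),q[2].round(4),"shift",(C.T@(tcp-s["position"])).round(4),"turn",R.from_matrix(C.T@T).as_rotvec().round(3),"F",s["force"].round(1),"j",s["joint_positions"].round(2))
E
python3 -c "
from h import *
wtcp(.0148,0)"
```

```text
along/lat/z -0.0412 -0.0006 0.0011 shift [0.0006 0.0408 0.0383] turn [-0.053  0.001  0.002] F [-3.   0.2 -2.9] j [ 0.27  0.47 -1.17 -0.75 -0.28  0.33]
```

```bash
python3 -m jog '0 0.004 0.0038 -0.005 0 0 0.7;0 0.008 0.0076 -0.01 0 0 0.7;0 0.012 0.0115 -0.016 0 0 0.7;0 0.016 0.0153 -0.021 0 0 0.7;0 0.02 0.019 -0.026 0 0 0.7;0 0.024 0.023 -0.032 0 0 0.7;0 0.028 0.0268 -0.037 0 0 0.7;0 0.0325 0.0306 -0.042 0 0.001 0.7;0 0.0367 0.0345 -0.048 0 0.002 0.7;0.0006 0.0408 0.0383 -0.053 0.001 0.002 0.7'
python3 -c "
from h import *
wtcp(.0148+.060*.97,.06*.242)
wtcp(.0148+.100*.97,.1*.242)
wtcp(.0148+.117*.97,.117*.242)"
```

```text
clock: 13.4
position: [0.6032, 0.1117, -0.0007]
tcp_rot: [1.878, 1.595, 0.657]
force: [-15.1, 1.1, 6.1]
finger_gap: 0.7
along/lat/z 0.0135 -0.0006 -0.0007 shift [0.0006 0.0529 0.0312] turn [-0.002  0.001  0.001] F [-15.1   1.1   6.1] j [ 0.22  0.55 -1.1  -0.82 -0.27  0.28]
along/lat/z 0.0135 -0.0006 -0.0007 shift [0.0006 0.0873 0.0517] turn [-0.002  0.001  0.001] F [-15.1   1.1   6.1] j [ 0.22  0.55 -1.1  -0.82 -0.27  0.28]
along/lat/z 0.0135 -0.0006 -0.0007 shift [0.0006 0.1019 0.0604] turn [-0.002  0.001  0.001] F [-15.1   1.1   6.1] j [ 0.22  0.55 -1.1  -0.82 -0.27  0.28]
```

```bash
python3 -m jog '0 0.0053 0.0031 0 0 0 0.7;0 0.0106 0.0062 0 0 0 0.7;0 0.0159 0.0094 0 0 0 0.7;0 0.0212 0.0125 0 0 0 0.7;0 0.0265 0.0156 0 0 0 0.7;0 0.0317 0.0187 0 0 0 0.7;0 0.037 0.0218 0 0 0 0.7;0 0.0423 0.025 0 0 0 0.7;0.0003 0.0476 0.0281 0 0 0 0.7;0.0006 0.0529 0.0312 -0.002 0.001 0.001 0.7'
python3 - <<'E'
from h import *
wtcp(.0148+.100*.97,.1*.242)
wtcp(.0148+.117*.97,.117*.242)
g=cam("wrist");cv2.imwrite("pics/w9.png",g["pixels"])
im=g["pixels"]
print([im[i,320].tolist() for i in range(150,270,6)])
E
```

```text
clock: 14.23
position: [0.6608, 0.1023, 0.0138]
tcp_rot: [1.879, 1.595, 0.657]
force: [-11.2, 1.2, 3.0]
finger_gap: 0.706
along/lat/z 0.0718 -0.0006 0.0138 shift [0.0006 0.0357 0.0208] turn [-0.003  0.001  0.   ] F [-11.2   1.2   3. ] j [ 0.17  0.53 -0.97 -0.68 -0.23  0.24]
along/lat/z 0.0718 -0.0006 0.0138 shift [0.0006 0.0503 0.0295] turn [-0.003  0.001  0.   ] F [-11.2   1.2   3. ] j [ 0.17  0.53 -0.97 -0.68 -0.23  0.24]
[[156, 175, 186], [160, 179, 190], [158, 177, 188], [156, 175, 187], [157, 177, 188], [155, 175, 186], [156, 175, 188], [156, 176, 187], [155, 171, 183], [154, 174, 185], [169, 188, 202], [156, 175, 187], [159, 177, 190], [86, 124, 157], [53, 76, 95], [57, 81, 104], [58, 84, 107], [59, 84, 106], [58, 81, 104], [59, 84, 107]]
```

```bash
cat >> h.py <<'E'
NR=np.cross(S,N)  # ramp normal
def heel(cols=(270,300,320,340)):
    g=cam("wrist");h=cv2.cvtColor(g["pixels"],cv2.COLOR_BGR2HSV)[:,:,1];out=[]
    for c in cols:
        col=cv2.blur(h[:,c].reshape(-1,1),(1,3)).ravel();i=np.where(col[100:300]>85)[0]
        if not len(i): continue
        i=i[0]+100
        o,d=ray(g,[(c,i)]);P=o+d[0]*(((FOOT-o)@NR)/(d[0]@NR));q=P-FOOT;out.append((c,i,round(q@S,4),round(q@N,4)))
    print("heel s,lat on ramp plane",out);return g
E
python3 -c "
from h import *
heel()"
```

```text
heel s,lat on ramp plane [(270, np.int64(100), np.float64(-0.0189), np.float64(-0.0049)), (300, np.int64(100), np.float64(-0.0189), np.float64(0.0076)), (320, np.int64(100), np.float64(-0.0189), np.float64(0.016)), (340, np.int64(100), np.float64(-0.0189), np.float64(0.0243))]
```

```bash
sed -i 's/col\[100:300\]/col[170:300]/; s/i\[0\]+100/i[0]+170/' h.py; python3 -c "
from h import *
heel()
wtcp(.0148+.117*.97,.117*.242)"
```

```text
heel s,lat on ramp plane [(270, np.int64(226), np.float64(0.0656), np.float64(-0.0072)), (300, np.int64(226), np.float64(0.0657), np.float64(0.0116)), (320, np.int64(226), np.float64(0.0657), np.float64(0.0241)), (340, np.int64(226), np.float64(0.0657), np.float64(0.0366))]
along/lat/z 0.0742 0.0001 0.0156 shift [-0.0001  0.0472  0.0293] turn [ 0.002  0.    -0.001] F [ 0.8 -0.6  0.3] j [ 0.17  0.53 -0.97 -0.68 -0.23  0.24]
```

```bash
python3 -m jog '0 0.003 0.002 0 0 0 0.7;0 0.006 0.004 0 0 0 0.7;0 0.0092 0.0057 0 0 0 0.7;0 0.0122 0.0076 0 0 0 0.7;0 0.0153 0.0095 0 0 0 0.7;0 0.0183 0.0114 0 0 0 0.7;0 0.0214 0.0133 0 0 0 0.7;0 0.0244 0.0152 0 0 0 0.7;0 0.0275 0.0171 0 0 0 0.7;0 0.0305 0.019 0 0 0 0.7'
python3 -c "
from h import *
g=heel()
cv2.imwrite('pics/w10.png',g['pixels'])
wtcp(.0148+.117*.97,.117*.242)"
```

```text
clock: 15.22
position: [0.6973, 0.0968, 0.0231]
tcp_rot: [1.878, 1.593, 0.66]
force: [-3.5, 0.6, -4.2]
finger_gap: 0.7
heel s,lat on ramp plane [(270, np.int64(223), np.float64(0.097), np.float64(-0.0071)), (300, np.int64(223), np.float64(0.097), np.float64(0.0114)), (320, np.int64(223), np.float64(0.097), np.float64(0.0237)), (340, np.int64(223), np.float64(0.0971), np.float64(0.0359))]
along/lat/z 0.1102 0.0001 0.0241 shift [-0.0001  0.0157  0.0099] turn [ 0.002  0.    -0.001] F [-0.6  0.3 -0.1] j [ 0.15  0.53 -0.88 -0.6  -0.22  0.22]
```

```bash
python3 -m jog '0 0.003 0.0019 0 0 0 0.7;0 0.006 0.0038 0 0 0 0.7;0 0.009 0.0057 0 0 0 0.7;0 0.012 0.0076 0 0 0 0.7;0 0.0145 0.0092 0 0 0 0.7;0 0.0165 0.0104 0 0 0 0.7;0 0.0165 0.0104 0 0 0 0.7;0 0.0165 0.0104 0 0 0 0.7;0 0.0165 0.0104 0 0 0 0.7;0 0.0165 0.0104 0 0 0 0.7'
python3 -c "
from h import *
g=heel()
cv2.imwrite('pics/w11.png',g['pixels'])
print(cv2.cvtColor(g['pixels'],cv2.COLOR_BGR2HSV)[195:260:3,300].tolist())
wtcp(.0148+.117*.97,.117*.242)"
```

```text
clock: 16.1
position: [0.7173, 0.0937, 0.0284]
tcp_rot: [1.877, 1.591, 0.662]
force: [-2.6, 1.3, -2.5]
finger_gap: 0.7
heel s,lat on ramp plane [(270, np.int64(217), np.float64(0.1124), np.float64(-0.0068)), (300, np.int64(217), np.float64(0.1124), np.float64(0.0113)), (320, np.int64(217), np.float64(0.1125), np.float64(0.0233)), (340, np.int64(217), np.float64(0.1125), np.float64(0.0353))]
[[19, 41, 198], [18, 40, 197], [18, 33, 77], [16, 35, 80], [18, 38, 80], [18, 34, 75], [18, 34, 75], [14, 69, 81], [16, 113, 106], [16, 115, 104], [16, 112, 105], [16, 114, 103], [16, 114, 110], [16, 114, 114], [16, 114, 114], [16, 114, 112], [15, 118, 110], [17, 117, 109], [16, 116, 108], [16, 116, 110], [15, 109, 112], [16, 112, 116]]
along/lat/z 0.129 0.0001 0.0284 shift [-0.0001 -0.0005 -0.0005] turn [ 0.002 -0.    -0.001] F [-2.7  1.6 -2.1] j [ 0.13  0.53 -0.84 -0.57 -0.21  0.21]
```

```bash
python3 -m jog '0 0.001 0.0006 0 0 0 0.7;0 0.002 0.0013 0 0 0 0.7;0 0.003 0.0019 0 0 0 0.7;0 0.0038 0.0024 0 0 0 0.7;0 0.0038 0.0024 0 0 0 0.7;0 0.0038 0.0024 0 0 0 0.7;0 0.0038 0.0024 0 0 0 0.7;0 0.0038 0.0024 0 0 0 0.7;0 0.0038 0.0024 0 0 0 0.7;0 0.0038 0.0024 0 0 0 0.7'
python3 - <<'E'
from h import *
g=heel()
wtcp(.0148+.117*.97,.117*.242)
b=cam("side")
# wrist-left: crop round the lip, side-right
c=np.hstack([cv2.resize(g["pixels"][150:290,190:377],(400,300),interpolation=cv2.INTER_CUBIC),cv2.resize(b["pixels"][190:310,120:280],(400,300),interpolation=cv2.INTER_CUBIC)])
cv2.imwrite("pics/c12.png",c)
E
```

```text
clock: 16.98
position: [0.7201, 0.0931, 0.028]
tcp_rot: [1.879, 1.594, 0.66]
force: [-5.7, 2.6, -4.2]
finger_gap: 0.694
heel s,lat on ramp plane [(270, np.int64(218), np.float64(0.1149), np.float64(-0.0068)), (300, np.int64(218), np.float64(0.1149), np.float64(0.0111)), (320, np.int64(218), np.float64(0.1149), np.float64(0.0231)), (340, np.int64(218), np.float64(0.1149), np.float64(0.035))]
along/lat/z 0.1319 0.0 0.028 shift [-0.     -0.0023 -0.0028] turn [-0.001 -0.    -0.   ] F [-6.8  1.8 -5.7] j [ 0.13  0.53 -0.83 -0.56 -0.21  0.21]
```

View pics/c12.png

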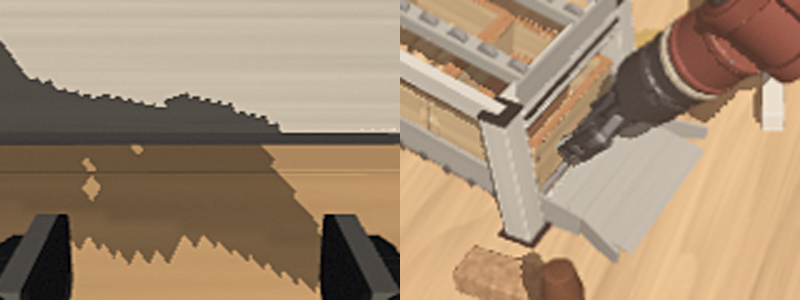

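The wrist half shows the ramp end at row 133, a dark gap, then the tray's whole heel from row 145. So the heel is past the lip but hangs on finger friction, which fits the downward force on the tool. The side half shows the tray inside the mouth. I'll lower the fingers square to the slope so it drops.

```bash
python3 -m jog '0 -0.001 0.0018 0 0 0 0.7;0 -0.002 0.0036 0 0 0 0.7;0 -0.0033 0.0055 0 0 0 0.7;0 -0.0044 0.0074 0 0 0 0.7;0 -0.0055 0.0092 0 0 0 0.7;0 -0.0067 0.0111 0 0 0 0.7;0 -0.0067 0.0111 0 0 0 0.7;0 -0.0067 0.0111 0 0 0 0.7;0 -0.0067 0.0111 0 0 0 0.7;0 -0.0067 0.0111 0 0 0 0.7'
cat > an.py <<'E'
from h import *
import sys
g=heel();wtcp(.0148+.117*.97,.117*.242)
hv=cv2.cvtColor(g['pixels'],cv2.COLOR_BGR2HSV)
for c in (340,):print([(i,int(hv[i,c,1]),int(hv[i,c,2])) for i in range(200,246)])
cv2.imwrite(sys.argv[1],g["pixels"])
E
python3 an.py pics/w13.png
```

```text
clock: 17.92
position: [0.7231, 0.0927, 0.0152]
tcp_rot: [1.879, 1.594, 0.659]
force: [-1.4, -0.0, -0.9]
finger_gap: 0.701
heel s,lat on ramp plane [(270, np.int64(230), np.float64(0.1097), np.float64(-0.0063)), (300, np.int64(230), np.float64(0.1097), np.float64(0.0104)), (320, np.int64(230), np.float64(0.1097), np.float64(0.0215)), (340, np.int64(230), np.float64(0.1098), np.float64(0.0326))]
along/lat/z 0.1348 0.0001 0.0152 shift [-0.0001  0.0046 -0.0139] turn [-0.001 -0.    -0.   ] F [-1.9  0.4 -0.4] j [ 0.13  0.57 -0.83 -0.59 -0.2   0.21]
[(200, 41, 194), (201, 41, 193), (202, 40, 197), (203, 43, 204), (204, 40, 200), (205, 40, 199), (206, 42, 199), (207, 42, 196), (208, 41, 198), (209, 44, 201), (210, 40, 197), (211, 42, 196), (212, 41, 194), (213, 41, 193), (214, 41, 193), (215, 41, 194), (216, 41, 198), (217, 39, 201), (218, 42, 200), (219, 41, 197), (220, 42, 201), (221, 42, 199), (222, 42, 196), (223, 42, 193), (224, 41, 199), (225, 41, 225), (226, 43, 196), (227, 39, 194), (228, 39, 201), (229, 39, 229), (230, 134, 152), (231, 119, 158), (232, 117, 159), (233, 114, 161), (234, 115, 159), (235, 115, 162), (236, 116, 161), (237, 116, 160), (238, 116, 158), (239, 116, 167), (240, 118, 209), (241, 119, 165), (242, 118, 167), (243, 118, 169), (244, 116, 173), (245, 117, 175)]
```

The visible edge is now the lip itself (s = 109.7 mm), the dark gap has gone and the load is off, so the heel has dropped. I back off along the slope so the trays roll gently onto the lip.

```bash
python3 -m jog '0 -0.002 -0.001 0 0 0 0.7;0 -0.004 -0.0024 0 0 0 0.7;0 -0.006 -0.0035 0 0 0 0.7;0 -0.009 -0.0053 0 0 0 0.7;0 -0.012 -0.007 0 0 0 0.7;0 -0.016 -0.009 0 0 0 0.7;0 -0.021 -0.0125 0 0 0 0.7;0 -0.027 -0.016 0 0 0 0.7;0 -0.034 -0.02 0 0 0 0.7;0 -0.034 -0.02 0 0 0 0.7'
python3 an.py pics/w14.png | cut -c1-900
```

```text
clock: 18.8
position: [0.6829, 0.099, 0.0041]
tcp_rot: [1.88, 1.596, 0.657]
force: [0.5, -0.1, 0.0]
finger_gap: 0.703
heel s,lat on ramp plane [(270, np.int64(272), np.float64(0.111), np.float64(-0.0078)), (300, np.int64(272), np.float64(0.1109), np.float64(0.0121)), (320, np.int64(272), np.float64(0.1109), np.float64(0.0253)), (340, np.int64(272), np.float64(0.1109), np.float64(0.0385))]
along/lat/z 0.0953 -0.0 0.0046 shift [0.     0.0402 0.0064] turn [-0.003 -0.     0.   ] F [ 0.4  0.1 -0.2] j [ 0.15  0.57 -0.92 -0.67 -0.22  0.23]
[(200, 39, 177), (201, 41, 179), (202, 42, 181), (203, 42, 182), (204, 43, 184), (205, 43, 188), (206, 42, 189), (207, 42, 187), (208, 42, 186), (209, 41, 181), (210, 41, 181), (211, 41, 181), (212, 41, 181), (213, 43, 183), (214, 43, 182), (215, 42, 182), (216, 43, 184), (217, 41, 186), (218, 43, 189), (219, 43, 192), (220, 45, 189), (221, 41, 123), (222, 43, 137), (223, 41, 197), (224, 42, 189), (225, 41, 185), (226, 42, 184), (227, 40, 177), (228, 39, 169), (229, 42, 175), (230, 42, 177), (231, 40, 184), (232, 41, 185), (233, 42, 181), (234, 39, 177), (235, 39, 178), (236, 46, 189), (237, 41, 186), (238, 43, 184), (239, 41, 182), (240, 41, 182), (241, 42, 181), (242, 43, 180), (243, 42, 182), (244, 42, 181), (245, 43, 182)]
```

```bash
python3 -m jog '0 0 -0.01 0 0 0 0.7;0 0 -0.03 0 0 0 0.7;0 0 -0.06 0 0 0 0.7;0 0 -0.09 0 0 0 0.7;0 0 -0.12 0 0 0 0.7;0 -0.02 -0.16 0 0 0 0.7;0 -0.04 -0.19 0.1 0 0 0.7;0 -0.06 -0.22 0.2 0 0 0.7;0 -0.06 -0.22 0.3 0 0 0.7;0 -0.06 -0.22 0.4 0 0 0.7'
python3 -m jog '0 0 0 0 0 0 0.7;0 0 0 0 0 0 0.7;0 0 0 0 0 0 0.7;0 0 0 0 0 0 0.7;0 0 0 0 0 0 0.7;0 0 0 0 0 0 0.7;0 0 0 0 0 0 0.7;0 0 0 0 0 0 0.7;0 0 0 0 0 0 0.7;0 0 0 0 0 0 0.7'
python3 - <<'E'
from h import *
a=cam("scene");b=cam("side");g=cam("wrist")
l=b["pixels"][140:310,50:277]
s=a["pixels"][170:300,300:473]
up=np.hstack([cv2.resize(l,(400,300),interpolation=cv2.INTER_CUBIC),cv2.resize(s,(400,300),interpolation=cv2.INTER_CUBIC)])
lo=np.hstack([cv2.resize(b["pixels"],(400,300)),cv2.resize(g["pixels"],(400,300))])
cv2.imwrite("pics/fin.png",np.vstack([up,lo]));print(r.state()["qvel"].round(3))
E
```

```text
clock: 19.68
position: [0.4862, 0.1316, 0.1183]
tcp_rot: [2.115, 1.801, 0.402]
force: [1.7, -0.0, -1.3]
finger_gap: 0.704
clock: 20.52
position: [0.4863, 0.1317, 0.1183]
tcp_rot: [2.115, 1.801, 0.402]
force: [-0.1, -0.1, -0.2]
finger_gap: 0.701
[ 0.001 -0.001  0.002 -0.     0.001 -0.   ]
```

No more views are allowed, so I check numerically. The loaded tray should now stand exactly where the first tray stood in the initial pictures.

```bash
python3 - <<'E'
from h import *
import pickle
a0,b0=pickle.load(open("v0.pkl","rb"));b=cam("side");a=cam("scene")
O=FOOT+.107*U+.015*Z;L=lambda x,y,z:O+x*S+y*N+z*NR
def line(P,Q,n=13): return proj(b0,[P+(Q-P)*t for t in np.linspace(0,1,n)])
def prof(im,p): return [tuple(int(v) for v in cv2.cvtColor(im,cv2.COLOR_BGR2HSV)[int(round(y)),int(round(x))]) for x,y in p]
def orange(im):
    h=cv2.cvtColor(im,cv2.COLOR_BGR2HSV);return ((h[...,0]<15)&(h[...,1]>100)&(h[...,2]>110)).astype(np.uint8)
# rim row (rear wall top middle) : compare before/after along the loading direction at several y
for y in (-.06,-.03,0,.03,.06):
    p=line(L(-.03,y,.075),L(.03,y,.075),31)
    for n,im in(("before",b0["pixels"]),("now",b["pixels"])):
        m=orange(im);print(y,n,"".join(str(m[int(round(v)),int(round(u))]) for u,v in p))
# joint between trays, seen from the side through open rack: rims at x=121..139
for y in (.0,.03,.06):
    p=line(L(.09,y,.075),L(.17,y,.075),41);m=orange(b["pixels"]);print("joint",y,"".join(str(m[int(round(v)),int(round(u))]) for u,v in p))
d=cv2.absdiff(b["pixels"],b0["pixels"]).max(2)
q=proj(b0,[L(0,.075,0.012),L(0,-.075,.012),L(0,-.075,.075),L(0,.075,.075)])
mk=np.zeros(d.shape,np.uint8);cv2.fillConvexPoly(mk,q.round().astype(int),1);print("rear wall: px",mk.sum(),"changed",(d[mk>0]>40).mean())
# bystanders: blobs of change outside arm
for n,x,y0 in(("side",b,b0),("scene",a,a0)):
    dd=(cv2.absdiff(x["pixels"],y0["pixels"]).max(2)>60).astype(np.uint8);k,_,st,ce=cv2.connectedComponentsWithStats(dd)
    print(n,[(st[i].tolist()) for i in range(1,k) if st[i,4]>60])
E
```

```text
-0.06 before 0000000000000001111100000000000
-0.06 now 0000000000000001111100000000000
-0.03 before 0000000000000011111100000000000
-0.03 now 0000000000000001111100000000000
0 before 0000000000000001111100000000000
0 now 0000000000000001111100011111111
0.03 before 0000000000000001111100000000000
0.03 now 0000000000000001111100011111111
0.06 before 0000000000000000111000000000000
0.06 now 0000000000000000111100011111111
joint 0.0 00000000000000000000000000000000000000000
joint 0.03 00010000000000001111111110010000000011011
joint 0.06 00000000000000000000000000000000000000000
rear wall: px 408 changed 0.0024509803921568627
side [[405, 0, 155, 294, 10522], [491, 0, 69, 65, 1610], [292, 35, 127, 136, 5079], [370, 43, 8, 15, 62], [521, 53, 13, 21, 150], [473, 65, 35, 70, 610], [520, 68, 40, 134, 2131], [487, 75, 60, 70, 799], [468, 143, 34, 18, 148], [539, 143, 21, 54, 383], [237, 147, 59, 64, 1156], [297, 149, 37, 14, 207], [280, 173, 186, 240, 7582], [265, 176, 35, 65, 507], [354, 178, 20, 11, 63], [380, 184, 25, 14, 75], [95, 208, 40, 33, 251], [221, 212, 20, 35, 357], [451, 218, 34, 43, 177], [172, 229, 19, 19, 95], [212, 235, 110, 135, 4326], [447, 291, 12, 15, 75], [313, 315, 18, 25, 216]]
scene [[287, 62, 13, 14, 138], [262, 64, 21, 18, 247], [289, 127, 15, 7, 61], [287, 138, 31, 46, 843], [158, 144, 12, 11, 101], [242, 187, 101, 104, 3220], [212, 200, 29, 78, 1519], [152, 203, 22, 47, 670], [318, 244, 18, 22, 124], [159, 253, 9, 16, 74], [276, 268, 41, 52, 1097], [387, 281, 34, 22, 140], [228, 303, 42, 39, 422], [177, 307, 37, 28, 334], [166, 329, 45, 41, 1186]]
```

```bash
python3 -c "
from h import *
print(r.close_job(), r.state()['clock'])"
```

```text
the job is handed in; nothing more can be done
the job is handed in; nothing more can be done
```

The tray is loaded: its rear edge dropped behind the lip, with the first tray pushed ahead of it. I handed the job in after about 21 s of robot time.

**What I did:**
- I pinched the tray by its rear wall and slid it onto the ramp's centre line, to about 1 mm and 0.2°. Then I let go and pushed it up the ramp with the open, tilted fingers.
- After the push, the heel was past the lip but held up by friction on the fingers. I lowered the fingers so it dropped, then backed away.

**Last checks, from the pictures by number:**
- **Loaded tray:** its rear wall and rim match where the first tray stood at the start (0.2% of pixels changed), so it lies flat against the lip.
- **First tray:** the two touching rims show at about 122–138 mm up the lane on one of the three lines I sampled. The other two lines showed no rim colour there.
- **Forces:** the highest tool force I read was about 16 N, and it was near zero once I had backed off.

**What failed, disagreed or was not checked:**
- **First pinch:** it closed above the rim, because the real fingertips sit about 35 mm behind the reported TCP. I corrected for this.
- **First 45° tilt:** joint 3 stopped at the end of its range, so I began the push at 30° and tilted further as it moved out.
- **Final picture:** the viewer refused it because the limit was reached. The three blanks were last seen in the tray partway up the ramp. After that I only have blank-coloured pixels behind the rim.
- **Bystanders:** I did not check them one by one. The before-and-after comparison showed many changed areas, which I put down to the arm and its shadows.

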